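# Ease the sagging bolt over its bent keeper and hold the pen gate ajar

## Task

The small gate of the offcut pen on the bench has to be opened for a workmate: first pull the red lock cap on the gate up out of its detent, then take the black bolt knob, lift the sagging bolt so that its nose clears the bent lip of the keeper, and draw the bolt fully back without forcing it against the keeper. With the knob still in the gripper pull the self-closing gate towards the robot until it stands about 9 cm open at its free edge (roughly 17 degrees), and finish there, still holding the knob and keeping the gate ajar. Leave the other things on the bench and the offcuts in the pen where they are.

Things in the scene. Friction and masses are not known exactly. Their poses are not given: they have to be found in the camera images.
- pen: Fixed open pine pen, 285 x 420 mm, gate towards the robot. Origin on the bench under the middle of the closed gate; x points into the pen, y along the closed gate from hinge to free edge, z up; turned up to 0.3 rad. Posts and the gate's top rail (45 mm deep, centred on pen x = 0) are 150 mm high, other slats 100 mm. Bolt and cap lie on top of the rail, at pen x = 0 when shut.
- gate_hinge (a point): A point on the gate's vertical hinge axis, at the front face of the rail, at pen (-22.5, -162, 150) mm; axes as the pen.
- gate (a joint): Gate angle, rad: 0 shut, grows as the free edge (about 310 mm from the hinge) comes towards the robot (counter-clockwise seen from above), up to 0.9. A spring always shuts it: about 0.7 N m, that is 3 to 4 N at the bolt knob. It cannot open while the bolt's nose is in the keeper (play about 6 mm).
- lock_cap (a joint): Lift of the red lock cap, m: 0 pressed home, 0.020 right up (at the start 0 to 2 mm). Its detent drags with about 5 N and it stays where it is left. Its pin stops the bolt from being drawn more than 4 mm until the cap is up by 10 mm or more.
- cap_mid (a point): Centre of the red lock cap, an upright cylinder 26 mm across and 28 mm tall, on a dark steel bridge (top 34 x 30 mm, 14 mm below this point) on the gate's rail near the hinge; at pen y = -98 mm, 192 mm above the bench when home. It is pulled straight up.
- bolt_slide (a joint): How far the bolt is drawn back towards the hinge (along the gate, pen -y while shut), m: 0 shot home (start 0 to 2 mm), 0.045 fully drawn at a hard stop. Drags with about 2 N plus damping, stays where left. The nose leaves the keeper's cheeks when about 0.025 is passed.
- bolt: Brass bolt rod, 10 mm thick, with its black knob; 0.13 to 0.21 kg. Origin at its tail pivot, 178 mm above the bench; the rod runs 200 mm along the gate towards the free edge, where it sags. It pivots up by 0 to 0.125 rad when the knob is lifted (14 mm at the knob, 25 mm at the nose; 1 to 2 N), falls back when let go, and slides along the gate (joint bolt_slide).
- bolt_knob (a point): Centre of the black bolt knob, an upright cylinder 18 mm across and 28 mm tall, 110 mm from the tail pivot; 198 mm above the bench when sagging, at pen y = 85 mm when shot home. The rod's top is 18 mm below this point. Two steel guide staples, 26 mm wide in x and 55 mm tall above the rail, stand at pen y = 12 and 128 mm.
- bolt_nose (a point): Middle of the underside of the bolt's nose, a brass block 9 x 8 mm hanging from the rod's free end, 200 mm from the tail pivot; 154 mm above the bench when sagging.
- keeper: Dark steel keeper on the top of the free-edge post, fixed to the pen at pen (0, 176.5, 150) mm (its foot). Two cheeks 37 mm tall, one on each side of the bolt in x (gap 22 mm), and across the bolt's way, on the gate side, a yellow-painted bent lip leaning towards the nose. The nose starts 6 to 8 mm behind the lip. Open at the top.
- keeper_lip (a point): Top edge of the keeper's bent lip, 164.5 mm above the bench, 10 mm above the sagging nose's underside: lifting the knob by 6 mm just clears it, 9 to 10 mm is safe, 14 mm is the stop.
- driver: Cordless impact driver standing on its battery, 115 x 75 mm at the foot, 200 mm tall; bystander, origin under its foot.
- yellow_bin: Yellow open plastic bin, 130 x 100 x 70 mm; bystander, origin under its centre.
- screw_jar: Glass screw jar, 68 mm diameter, 85 mm tall; bystander, origin under its centre.
- tape_roll: Roll of yellow tape lying flat, 100 mm diameter, 25 mm high; bystander, origin under its centre.
- cartridge: White, red and blue sealant cartridge lying, 210 mm long, 48 mm thick; bystander, origin under its middle.
- screwdriver: Screwdriver lying on the bench; bystander.
- offcut_a: Brown wood offcut in the pen, 100 x 45 x 22 mm; bystander, origin under its centre.
- offcut_b: White board offcut in the pen, 70 x 90 x 18 mm; bystander, origin under its centre.

How it is judged:
By the outcome, as a careful person would: the job done as asked, in the order asked, and still so for the second after the job is handed in, while the arm keeps its last pose, push and grip.
It also fails if it takes over 48 s, if anything falls off the work surface, if the arm or the gripper's body presses on something with over 40 N, if the wrist force passes 120 N, or if a joint passes its speed limit or range.

## Robot

A 6-joint arm with a two-finger parallel gripper is mounted at the origin on the work surface. World frame = base frame: x ahead of the robot, y to its left, z up, the work surface at z = 0. Lengths are in mm, angles in rad, forces in N, time in s.
With the tool pointing down it reaches from about 350 to 875 mm from the base axis. Payload 4.2 kg.
Tool frame: the origin (TCP) lies between the finger pads; the fingertips stand 17 mm ahead of it and the grasp point (between the pads) lies 2 mm behind it; z points along the fingers, y is the line along which they close (so a half turn about z gives the same grasp; the last joint's range is limited). The gripper opens to 85 mm and grips with 20 to 120 N. Pads are 22 mm wide; open, the fingers measure 114 mm over their backs; the gripper's body (76 mm by 85 mm) begins 54 mm behind the grasp point. The pads swing forward as they close: fully open they stand 13 mm farther back than shut.
Start: joints at [-0.964, 0.385, 0.008, 0, -1.194, -0.259], TCP at [213.033, -587.551, 248.312] pointing down, gripper open.
Joint ranges: [-3.14, 3.14], [-1.21, 2.06], [-1.07, 1.41], [-3.16, 2.05], [-2.99, -0.16], [-3.1, 3.1]. Speed limits (rad/s): [2.79, 2.79, 3.14, 3.14, 3.14, 3.14].

## Interface

Orientations are given as a unit quaternion [x, y, z, w].
In Python, from bench import arm gives the robot as it stands.
- The arm moves only by the tool creep_tool, called after "Call:" as name([rows], argument=value, ...), one row to a line, values as JSON. Schema: {"type":"object","properties":{"ticks":{"type":"array","items":{"type":"array","items":{"type":"array","items":{"type":"number"},"minItems":6,"maxItems":6},"minItems":1,"maxItems":10},"minItems":1,"maxItems":1},"aperture":{"type":"number"},"only":{"type":"string"},"quiet":{"type":"boolean"},"lines":{"type":"string"}},"required":["ticks"],"additionalProperties":false}. ticks is a list that holds a single list of rows (three levels of brackets), with 1 to 10 rows, each of 6 numbers: dx, dy, dz in shares of 0.8 m (1.0 is 0.8 m), then a rotation vector rx, ry, rz in shares of pi/2 rad (1.0 is pi/2 rad); each row is the pose to reach, as a shift and turn from the pose commanded when the call began, along the tool's axes at that moment; what a row does not reach only later rows make up. A row lasts 1/10 s, in which the tool goes at most 50 mm and 0.15 rad, less where a joint would pass 70% of its speed; a pose out of reach is approached as far as the arm can. aperture is the finger opening in mm, set as the call begins (left out keeps the last). The fingers move at their own pace and stop on an object; the grip force is fixed at half the most. Time passes only in rows, so rows that do not move let the fingers close. The tool returns the time, the measured TCP pose, the force, the opening and the grip force at its end. only (a regular expression) keeps the lines of the reply that match it, lines (a string "A,B") keeps lines A to B, and quiet returns only ok. No shift or turn number may pass 1 either way. Input that does not fit is refused with a message, and nothing moves.
- arm.read_state(): the state, without advancing time (a new reading comes with each control period).
- arm.get_image(name): name is "scene" or "top"; returns the picture (384x512x3 uint8, blue, green, red); there is no depth.
- arm.get_calibration(name): a dict with "K" (3x3 intrinsics, pixels), "D" ([k1, k2, p1, p2, k3] as OpenCV has them; the pictures are not rectified), "rvec" (rotation vector, rad) and "tvec" (3), from world to camera coordinates, as OpenCV has them. Camera axes: x right, y down, z forward; pixel columns grow to the right and rows downward; lengths in mm; the calibration is good to about 2 mm. A picture is of the moment at which its call begins. get_calibration takes no time and is no camera call.
- arm.job_done(): hands the job in; it is judged then, once.
The state is a dict: "clock": time; "joints": joint angles; "joint_vel": joint speeds; "joint_efforts": joint torques, N m; "position": TCP position; "ee_rot": TCP orientation; "contact_force": force on the tool from outside, world axes, zero at the start; "wrist_torque": the same for the moment, N m; "gripper_width": finger opening in mm; "grasp_force": force on a finger pad.
Only numpy, scipy, OpenCV 4.12 (cv2) and the standard library are available. Lean on these libraries where they do the work, as an engineer would, in place of code of your own. Each camera call takes 0.05 s, during which the arm holds its last target. There are 200 camera calls.

## Working session

There is one attempt and no reset: what is moved stays moved. The work goes in short steps, Python scripts to look and compute and a tool call to move; the robot and the scene stay as the last step left them, time stands still between calls to the robot, and variables do not carry over. Pictures are saved under pics/ and viewed, at most 10 in all, crops included, and the job is handed in when it is done.

```bash
ls; mkdir -p pics
```

Run:
```python
from bench import arm
import cv2
s=arm.read_state();print(s)
for n in("scene","top"):
    cv2.imwrite(f"pics/{n}0.png",cv2.resize(arm.get_image(n),(800,600),interpolation=cv2.INTER_CUBIC))
    c=arm.get_calibration(n);print(n,c)
```

```text
bench.py
pics
{'clock': 0.0, 'joints': array([-9.64392959e-01,  3.85556628e-01,  6.62445095e-03, -5.36075177e-04,
       -1.19398859e+00, -2.58620541e-01]), 'joint_vel': array([-0.00012353, -0.00133961,  0.00064298,  0.00132004, -0.00184964,
       -0.00033983]), 'joint_efforts': array([ 6.41639435e-04, -3.92294276e+01,  1.88405424e+01,  4.18595552e+00,
       -4.48068909e-03, -4.75848481e-06]), 'position': array([ 212.8617616 , -587.05028805,  247.21545612]), 'ee_rot': array([-1.72918874e-01,  9.84935466e-01,  1.06883096e-03, -2.19045903e-04]), 'contact_force': array([-0.48630314, -0.3078128 , -0.1022056 ]), 'wrist_torque': array([-0.05480207,  0.0172948 , -0.00669123]), 'grasp_force': 0.0, 'gripper_width': 85.09672183028509}
scene {'K': array([[387.86900875,   0.        , 257.97562804],
       [  0.        , 387.86900875, 192.53161267],
       [  0.        ,   0.        ,   1.        ]]), 'D': array([-0.03490818,  0.        ,  0.        ,  0.        ,  0.        ]), 'rvec': array([ 2.27971684,  0.69383892, -0.31274896]), 'tvec': array([-426.38441793, -114.75908471, 1687.04379609])}
top {'K': array([[487.59958938,   0.        , 252.74326431],
       [  0.        , 487.59958938, 190.38773775],
       [  0.        ,   0.        ,   1.        ]]), 'D': array([-0.02499552,  0.        ,  0.        ,  0.        ,  0.        ]), 'rvec': array([ 2.14433166, -2.18419907,  0.10855024]), 'tvec': array([-1.86672921e+00,  5.38362761e+02,  1.90865931e+03])}
```

View pics/scene0.png

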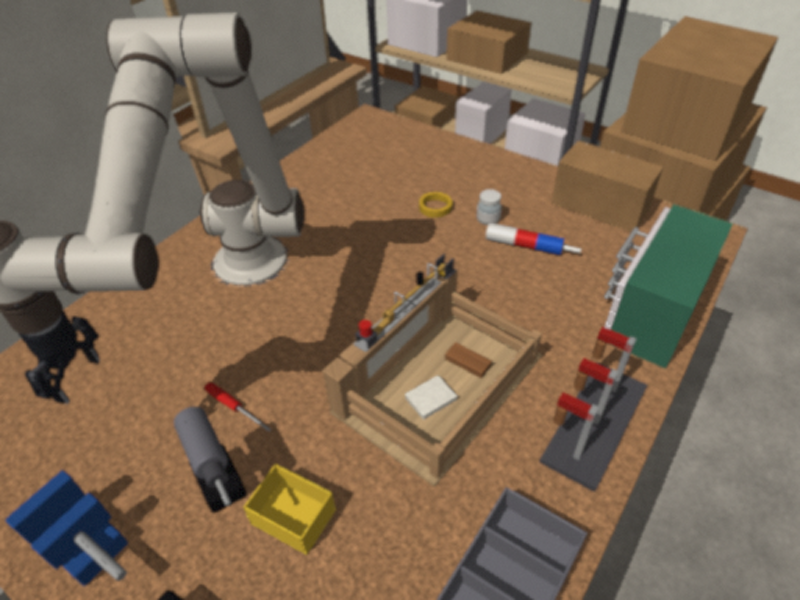

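View pics/top0.png

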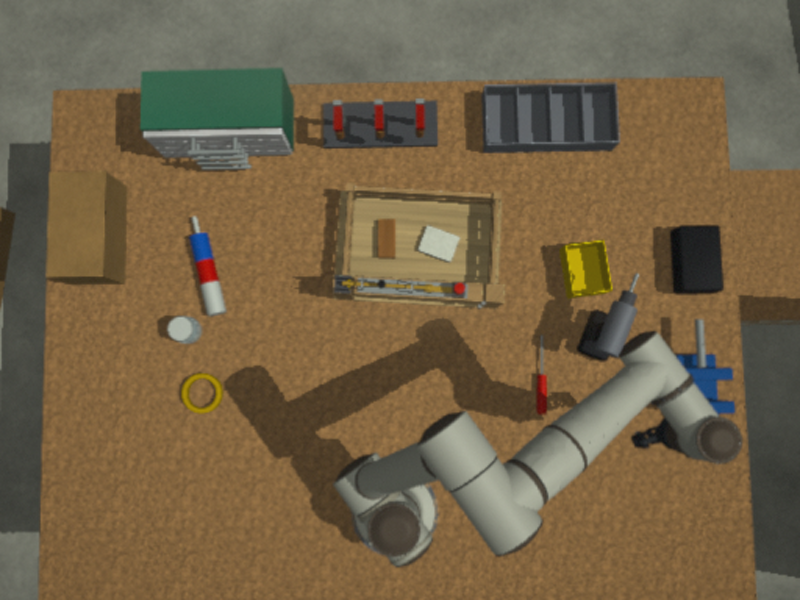

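The scene view shows the red cap near (365,328) and the knob near (420,278). The top view shows the cap near (459,288) and the knob near (381,284), in 800x600 pixels. I'll zoom in for accurate pixels.

Run:
```python
from bench import arm
import cv2,numpy as np
def crop(n,x0,y0,w,h,k):
    im=arm.get_image(n)[y0:y0+h,x0:x0+w]
    return cv2.resize(im,(w*k,h*k),interpolation=cv2.INTER_CUBIC)
a=crop("scene",218,155,80,72,8)[:,:640]
b=crop("top",208,170,114,30,7)
cv2.imwrite("pics/c_scene.png",a);cv2.imwrite("pics/c_top.png",b)
for n,(x0,y0,x1,y1) in(("scene",(218,155,298,227)),("top",(208,170,322,200))):
    im=arm.get_image(n)[y0:y1,x0:x1].astype(int);B,G,R=im[...,0],im[...,1],im[...,2]
    m=(R>120)&(G<70)&(B<70);v,u=np.nonzero(m);print(n,'red',m.sum(),u.mean()+x0,v.mean()+y0,u.min()+x0,u.max()+x0,v.min()+y0,v.max()+y0)
```

```text
scene red 61 232.80327868852459 208.91803278688525 229 237 204 215
top red 36 293.6111111111111 183.86111111111111 291 296 181 187
```

View pics/c_scene.png

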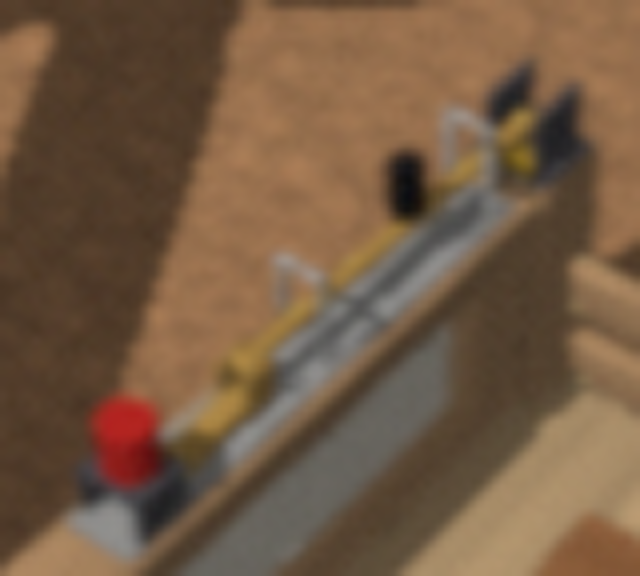

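View pics/c_top.png

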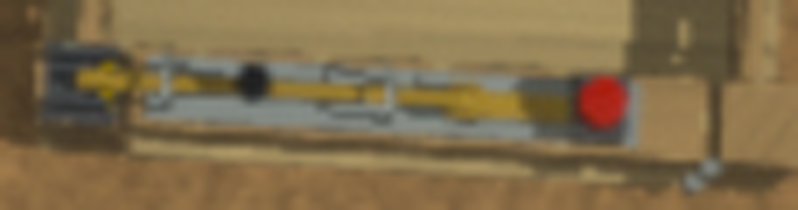

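The scene crop shows the cap's centre near crop (127,442) and the knob's near (405,184). In the top crop the cap is at (603,102), the knob at (253,82) and the hinge pin at (700,175). Next I triangulate these.

Create h.py:
```python
from bench import arm
import cv2,numpy as np
from scipy.spatial.transform import Rotation as R
def cam(n):
    c=arm.get_calibration(n);M,_=cv2.Rodrigues(c["rvec"]);return c["K"],c["D"],M,c["tvec"]
def norm(n,p):
    K,D,M,t=cam(n);return cv2.undistortPoints(np.array([[p]],float),K,D)[0,0]
def tri(ps,pt):
    P=[np.c_[cam(n)[2],cam(n)[3]] for n in("scene","top")]
    X=cv2.triangulatePoints(P[0],P[1],norm("scene",ps),norm("top",pt))[:,0];return X[:3]/X[3]
def proj(n,X):
    c=arm.get_calibration(n);return cv2.projectPoints(np.atleast_2d(np.array(X,float)),c["rvec"],c["tvec"],c["K"],c["D"])[0][:,0]
def ray(n,p,z):
    K,D,M,t=cam(n);d=M.T@np.r_[norm(n,p),1];o=-M.T@t;return o+d*(z-o[2])/d[2]
def rows(target,yaw=None):
    "shift in tool axes from measured pose to target"
    s=arm.read_state();Rm=R.from_quat(s["ee_rot"]).as_matrix();return Rm.T@(np.array(target)-s["position"])
```

Run:
```python
from h import *
f=lambda x,y,x0,y0,k:((x+.5)/k-.5+x0,(y+.5)/k-.5+y0)
S=lambda x,y:f(x,y,218,155,8)
T=lambda x,y:f(x,y,208,170,7)
cap=tri(S(127,442),T(603,102));kn=tri(S(405,184),T(253,82))
print("tri cap",cap,"knob",kn,"dist",np.linalg.norm((cap-kn)[:2]))
print(np.arctan2(*(-(kn-cap)[:2][::1])*[1,-1]) )
for n,p,z in(("top",T(603,102),200),("scene",S(127,442),192),("scene",S(125,418),206),("top",T(253,82),207),("scene",S(405,184),198),("top",T(700,175),150)):print(n,z,ray(n,p,z))
s=arm.read_state();print(R.from_quat(s["ee_rot"]).as_matrix().round(3))
```

```text
tri cap [ 539.55622074 -162.7799629   194.70831418] knob [552.75564339  18.67899497 199.79877859] dist 181.93839108344508
-0.0726126515521585
top 200 [ 539.96900464 -161.39718732  200.        ]
scene 192 [ 536.9256867  -161.90106802  192.        ]
scene 206 [ 536.95260988 -161.72849934  206.        ]
top 207 [552.93565917  19.3968907  207.        ]
scene 198 [550.71697539  19.26848267 198.        ]
top 150 [ 505.86026121 -215.84731855  150.        ]
[[-0.94  -0.341 -0.   ]
 [-0.341  0.94   0.001]
 [ 0.     0.001 -1.   ]]
```

Heights agree with the text (194.7 against 192, 199.8 against 198), and the cap-to-knob distance is 182 mm against 183. The pen yaw is about -0.073. I'm moving above the cap with the fingers closing across the rail.

The rows are not in the units I measure in: shifts go in shares of 0.8 m and turns go in shares of pi/2 rad. I convert before sending: -451 mm / 800 = -0.5638, 289 mm / 800 = 0.3613, -1.15 rad / 1.5708 = -0.7321.

Call:
creep_tool([
  [[-0.0563, 0.0363, -0.025, 0, 0, -0.0764], [-0.1125, 0.0725, -0.025, 0, 0, -0.1528], [-0.1688, 0.1088, -0.025, 0, 0, -0.2292], [-0.225, 0.145, -0.025, 0, 0, -0.3056], [-0.2813, 0.1813, -0.025, 0, 0, -0.382], [-0.3375, 0.2175, -0.025, 0, 0, -0.4584], [-0.3938, 0.2538, -0.025, 0, 0, -0.5348], [-0.45, 0.29, -0.025, 0, 0, -0.6112], [-0.5063, 0.3263, -0.025, 0, 0, -0.6875], [-0.5638, 0.3613, -0.025, 0, 0, -0.7321]],
], aperture=50)

```text
clock: 1.3
position: [515.3, -190.8, 268.7]
ee_rot: [-0.682, 0.731, -0.0, 0.0]
contact_force: [1.1, -0.9, 0.1]
gripper_width: 49.9
grasp_force: 0.0
```

Call:
creep_tool([
  [[0, 0, 0, 0, 0, 0], [0, 0, 0, 0, 0, 0], [0, 0, 0, 0, 0, 0]],
])

```text
clock: 1.6
position: [514.0, -193.0, 268.2]
ee_rot: [-0.681, 0.733, 0.0, -0.0]
contact_force: [-0.1, -0.2, -0.9]
gripper_width: 49.9
grasp_force: 0.0
```

Run:
```python
from h import *
s=arm.read_state();print(s["joints"].round(3),s["position"].round(1),R.from_quat(s["ee_rot"]).as_matrix().round(3))
```

```text
[-0.064  0.242 -0.148 -0.    -1.182 -0.01 ] [ 514.  -193.   268.2] [[-0.074 -0.997 -0.   ]
 [-0.997  0.074  0.   ]
 [-0.     0.    -1.   ]]
```

In the tool's units: 34 mm / 800 = 0.0425, -33 mm / 800 = -0.0413.

Call:
creep_tool([
  [[-0.0413, -0.0275, 0, 0, 0, 0], [-0.0413, -0.0275, 0.025, 0, 0, 0], [-0.0413, -0.0275, 0.0425, 0, 0, 0], [-0.0413, -0.0275, 0.0425, 0, 0, 0], [-0.0413, -0.0275, 0.0425, 0, 0, 0]],
])

```text
clock: 2.1
position: [538.5, -162.6, 234.8]
ee_rot: [-0.68, 0.733, -0.0, -0.0]
contact_force: [-0.2, 0.8, -0.0]
gripper_width: 50.0
grasp_force: 0.0
```

Run:
```python
from h import *
k=7
a=arm.get_image("scene")[150:230,210:300];b=arm.get_image("top")[150:205,200:314]
a=cv2.resize(a,None,fx=4.5,fy=4.5,interpolation=2);b=cv2.resize(b,None,fx=3.4,fy=3.4,interpolation=2)
h=max(a.shape[0],b.shape[0]);P=lambda x:cv2.copyMakeBorder(x,0,h-x.shape[0],0,0,0)
o=np.hstack([P(a),P(b)])[:, :800];cv2.imwrite("pics/d1.png",o);print(o.shape)
```

```text
(360, 793, 3)
```

View pics/d1.png

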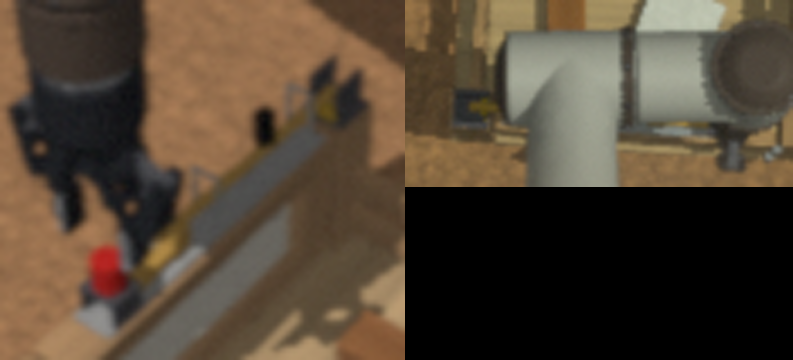

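The scene crop shows the two fingertips at about (68,225) and (133,265), straddling the cap at (105,270), just above it. I'll check this against the projection.

Run:
```python
from h import *
y=np.array([.997,-.074,0]);c=np.array([538.5,-162.6,221])
p=proj("scene",[c-25*y,c+25*y,c,[538.5,-162,194],[538.5,-162,206]]);print((p-[210,150])*4.5)
```

```text
[[ 77.22225765 226.93715832]
 [131.17932579 258.85173629]
 [103.94861678 242.74661537]
 [106.97685576 268.25056907]
 [105.87006863 256.78239714]]
```

Call:
creep_tool([
  [[0, 0, 0.015, 0, 0, 0], [0, 0, 0.03, 0, 0, 0], [0, 0, 0.04, 0, 0, 0], [0, 0, 0.0438, 0, 0, 0], [0, 0, 0.0438, 0, 0, 0], [0, 0, 0.0438, 0, 0, 0]],
])

```text
clock: 2.8
position: [539.1, -161.4, 199.4]
ee_rot: [-0.681, 0.732, -0.0, 0.0]
contact_force: [0.2, 0.1, -0.1]
gripper_width: 50.0
grasp_force: 0.0
```

Call:
creep_tool([
  [[0, 0, 0, 0, 0, 0], [0, 0, 0, 0, 0, 0], [0, 0, 0, 0, 0, 0], [0, 0, 0, 0, 0, 0], [0, 0, 0, 0, 0, 0], [0, 0, 0, 0, 0, 0]],
], aperture=0)

```text
clock: 3.4
position: [539.1, -161.4, 199.8]
ee_rot: [-0.681, 0.732, -0.0, 0.0]
contact_force: [0.0, 1.0, 3.7]
gripper_width: 24.3
grasp_force: 58.9
```

Cap gripped, centred. Pulling straight up.

In the tool's units: -17 mm / 800 = -0.0213, -15 mm / 800 = -0.0188.

Call:
creep_tool([
  [[0, 0, -0.0038, 0, 0, 0], [0, 0, -0.0075, 0, 0, 0], [0, 0, -0.0113, 0, 0, 0], [0, 0, -0.015, 0, 0, 0], [0, 0, -0.0188, 0, 0, 0], [0, 0, -0.0213, 0, 0, 0], [0, 0, -0.0213, 0, 0, 0], [0, 0, -0.0213, 0, 0, 0]],
])

```text
clock: 4.2
position: [539.0, -161.4, 216.8]
ee_rot: [-0.681, 0.732, -0.0, 0.0]
contact_force: [2.7, -1.0, -2.9]
gripper_width: 24.0
grasp_force: 59.3
```

In the tool's units: -150 mm / 800 = -0.1875, -120 mm / 800 = -0.15.

Call:
creep_tool([
  [[0, 0, 0, 0, 0, 0], [0, 0, 0, 0, 0, 0], [0, 0, 0, 0, 0, 0], [0, 0, 0, 0, 0, 0], [0, 0, -0.025, 0, 0, 0], [0, 0, -0.05, 0, 0, 0], [-0.05, 0, -0.0625, 0, 0, 0], [-0.1, 0, -0.0625, 0, 0, 0], [-0.15, 0, -0.0625, 0, 0, 0], [-0.1875, 0, -0.0625, 0, 0, 0]],
], aperture=50)

```text
clock: 5.2
position: [549.6, -10.0, 266.7]
ee_rot: [-0.681, 0.732, -0.0, 0.0]
contact_force: [0.6, 0.1, -0.8]
gripper_width: 50.1
grasp_force: 0.0
```

Run:
```python
from h import *
im=arm.get_image("scene")[155:227,218:298];cv2.imwrite("pics/e1.png",cv2.resize(im,None,fx=8,fy=8,interpolation=2))
i=im.astype(int);m=(i[...,2]>120)&(i[...,1]<70)&(i[...,0]<70);v,u=np.nonzero(m);print(m.sum(),u.mean()+218,v.mean()+155,v.min()+155,v.max()+155)
print(proj("scene",[[539,-161.6,192+z] for z in(0,10,17,20)]))
```

```text
59 232.6949152542373 205.79661016949152 201 211
[[234.01374641 210.01863054]
 [233.81064319 207.90221416]
 [233.66709768 206.40607443]
 [233.60522818 205.7611372 ]]
```

View pics/e1.png

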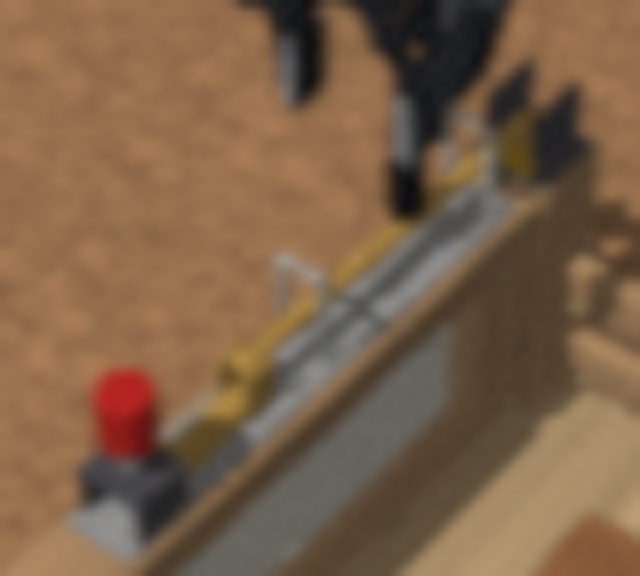

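The cap stands about 15 mm higher (red centroid moved up 3.1 px at about 0.21 px/mm) and the knob hasn't moved, near crop (405,188). Going to the knob.

In the tool's units: 66 mm / 800 = 0.0825, 63 mm / 800 = 0.0788.

Call:
creep_tool([
  [[-0.0363, -0.0013, 0, 0, 0, 0], [-0.0363, -0.0013, 0.025, 0, 0, 0], [-0.0363, -0.0013, 0.05, 0, 0, 0], [-0.0363, -0.0013, 0.0688, 0, 0, 0], [-0.0363, -0.0013, 0.0788, 0, 0, 0], [-0.0363, -0.0013, 0.0825, 0, 0, 0], [-0.0363, -0.0013, 0.0825, 0, 0, 0], [-0.0363, -0.0013, 0.0825, 0, 0, 0]],
])

```text
clock: 6.05
position: [553.4, 17.0, 201.2]
ee_rot: [-0.681, 0.732, -0.0, 0.001]
contact_force: [-0.4, -0.3, -0.3]
gripper_width: 50.2
grasp_force: 0.0
```

Call:
creep_tool([
  [[0, 0, 0, 0, 0, 0], [0, 0, 0, 0, 0, 0], [0, 0, 0, 0, 0, 0], [0, 0, 0, 0, 0, 0], [0, 0, 0, 0, 0, 0], [0, 0, 0, 0, 0, 0]],
], aperture=0)

```text
clock: 6.65
position: [553.1, 17.1, 200.6]
ee_rot: [-0.681, 0.732, -0.0, 0.0]
contact_force: [-0.7, 0.3, 1.5]
gripper_width: 15.9
grasp_force: 58.5
```

```bash
python3 - <<'E'
from h import *
im=arm.get_image("scene")[155:227,218:298];cv2.imwrite("pics/f1.png",cv2.resize(im,None,fx=8,fy=8,interpolation=2))
E
```

```text
(no output)
```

View pics/f1.png

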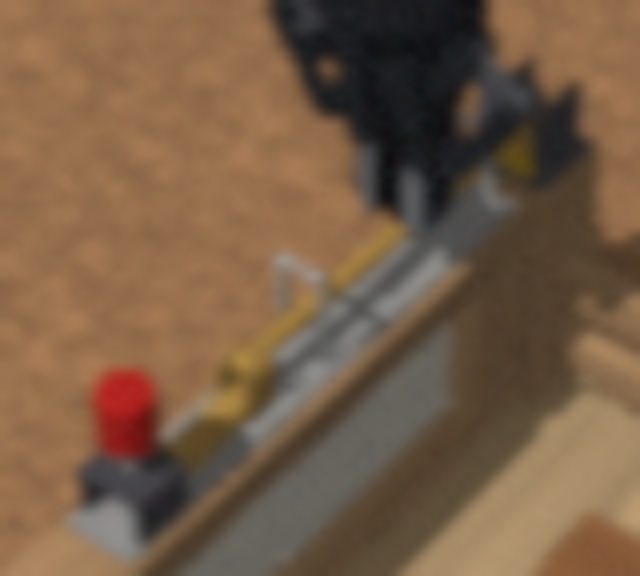

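The knob is gripped (width 15.9, in proportion with the cap's 24.3) and the cap stays up at (125,410). Lifting now with the bolt's pivot tilt.

In the tool's units: -10.5 mm / 800 = -0.0131, 1.5 mm / 800 = 0.0019, -0.095 rad / 1.5708 = -0.0605.

Call:
creep_tool([
  [[0, 0, -0.0025, 0, -0.0127, 0], [0.0013, 0, -0.005, 0, -0.0255, 0], [0.0013, 0, -0.0075, 0, -0.0382, 0], [0.0019, 0, -0.01, 0, -0.0509, 0], [0.0025, 0, -0.0131, 0, -0.0605, 0], [0.0025, 0, -0.0131, 0, -0.0605, 0], [0.0025, 0, -0.0131, 0, -0.0605, 0], [0.0025, 0, -0.0131, 0, -0.0605, 0]],
])

```text
clock: 7.5
position: [552.6, 14.8, 210.5]
ee_rot: [-0.68, 0.732, 0.032, 0.034]
contact_force: [1.3, -1.5, -1.5]
gripper_width: 16.1
grasp_force: 58.5
```

Run:
```python
from h import *
s=arm.read_state();print(s["wrist_torque"].round(2),R.from_quat(s["ee_rot"]).as_matrix().round(3))
im=arm.get_image("scene")[155:200,248:298];cv2.imwrite("pics/g1.png",cv2.resize(im,None,fx=11,fy=11,interpolation=2))
```

```text
[-0.94 -0.15  0.02] [[-0.073 -0.997  0.006]
 [-0.993  0.073  0.094]
 [-0.094  0.001 -0.996]]
```

View pics/g1.png

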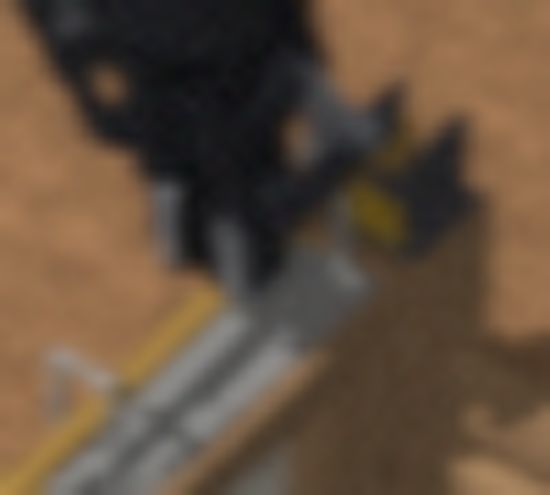

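The brass rod end (400,145) now stands above the yellow lip (380,215). Drawing back level.

In the tool's units: 12 mm / 800 = 0.015, 10 mm / 800 = 0.0125.

Call:
creep_tool([
  [[0.0025, 0, -0.0003, 0, 0, 0], [0.005, 0, -0.0005, 0, 0, 0], [0.0075, 0, -0.0008, 0, 0, 0], [0.01, 0, -0.001, 0, 0, 0], [0.0125, 0, -0.0011, 0, 0, 0], [0.015, 0, -0.0014, 0, 0, 0], [0.015, 0, -0.0014, 0, 0, 0]],
])

```text
clock: 8.25
position: [551.8, 2.7, 210.7]
ee_rot: [-0.68, 0.732, 0.032, 0.035]
contact_force: [0.1, 1.0, -0.3]
gripper_width: 16.1
grasp_force: 58.5
```

Call:
creep_tool([
  [[0.0038, 0, -0.0004, 0, 0, 0], [0.0075, 0, -0.0008, 0, 0, 0], [0.0113, 0, -0.0011, 0, 0, 0], [0.015, 0, -0.0014, 0, 0, 0], [0.0188, 0, -0.0018, 0, 0, 0], [0.0225, 0, -0.0021, 0, 0, 0], [0.0263, 0, -0.0025, 0, 0, 0], [0.03, 0, -0.0029, 0, 0, 0], [0.0338, 0, -0.0033, 0, 0, 0], [0.0338, 0, -0.0033, 0, 0, 0]],
])

```text
clock: 9.25
position: [549.8, -24.6, 210.7]
ee_rot: [-0.68, 0.732, 0.032, 0.034]
contact_force: [0.1, 0.3, -1.5]
gripper_width: 16.0
grasp_force: 58.5
```

In the tool's units: 4 mm / 800 = 0.005, 3.5 mm / 800 = 0.0044.

Call:
creep_tool([
  [[0.0013, 0, -0.0001, 0, 0, 0], [0.0025, 0, -0.0003, 0, 0, 0], [0.0038, 0, -0.0004, 0, 0, 0], [0.0044, 0, -0.0004, 0, 0, 0], [0.005, 0, -0.0005, 0, 0, 0], [0.005, 0, -0.0005, 0, 0, 0], [0.005, 0, -0.0005, 0, 0, 0]],
])

```text
clock: 9.95
position: [549.6, -28.1, 210.8]
ee_rot: [-0.68, 0.732, 0.032, 0.035]
contact_force: [-1.2, 0.9, -0.5]
gripper_width: 16.2
grasp_force: 58.5
```

In the tool's units: 1 mm / 800 = 0.0013, -0.1 mm / 800 = -0.0001.

Call:
creep_tool([
  [[0.0013, 0, -0.0001, 0, 0, 0], [0.0013, 0, -0.0001, 0, 0, 0], [0.0013, 0, -0.0001, 0, 0, 0]],
])

```text
clock: 10.25
position: [549.6, -28.7, 210.9]
ee_rot: [-0.68, 0.732, 0.032, 0.035]
contact_force: [-0.0, 4.7, -1.3]
gripper_width: 16.6
grasp_force: 58.5
```

The bolt is at its hard stop: about 43.5 mm drawn, 4.7 N resisting. Working out the gate arc about the hinge.

Run:
```python
from h import *
s=arm.read_state();Rm=R.from_quat(s["ee_rot"]).as_matrix();p=s["position"]
cap=np.array([538.8,-161.6,0]);ex=np.array([.9973,-.0735,0]);ey=np.array([.0735,.9973,0])
H=cap-64*ey-22.5*ex;H[2]=p[2];print(H,R.from_matrix(Rm).as_rotvec())
for a in(.05,.1,.15,.2,.25,.295,.31):
    rv=Rm.T@[0,0,a];d=Rm.T@(H+R.from_rotvec([0,0,a]).apply(p-H)-p);print(a,d.round(1),rv.round(4))
```

```text
[ 511.65675   -223.77345    210.8861254] [-2.09019942  2.24837193  0.09967784]
0.05 [-0.9  9.9  0.1] [-0.0048 -0.     -0.0498]
0.1 [-1.4 19.8  0.1] [-0.0095 -0.     -0.0995]
0.15 [-1.3 29.8  0.1] [-0.0143 -0.     -0.1493]
0.2 [-0.8 39.7  0.1] [-0.0191 -0.     -0.1991]
0.25 [ 0.3 49.6 -0. ] [-2.380e-02 -1.000e-04 -2.489e-01]
0.295 [ 1.6 58.4 -0.2] [-2.810e-02 -1.000e-04 -2.937e-01]
0.31 [ 2.2 61.3 -0.2] [-2.960e-02 -1.000e-04 -3.086e-01]
```

In the tool's units: 29.8 mm / 800 = 0.0373, 25 mm / 800 = 0.0313, -0.05 rad / 1.5708 = -0.0318.

Call:
creep_tool([
  [[-0.0005, 0.0063, 0, -0.0013, 0, -0.0159], [-0.0011, 0.0124, 0.0001, -0.0032, 0, -0.0318], [-0.0015, 0.0188, 0.0001, -0.0045, 0, -0.0477], [-0.0018, 0.0248, 0.0001, -0.006, 0, -0.0633], [-0.0018, 0.0313, 0.0001, -0.0076, 0, -0.0796], [-0.0016, 0.0373, 0.0001, -0.0091, 0, -0.095], [-0.0016, 0.0373, 0.0001, -0.0091, 0, -0.095], [-0.0016, 0.0373, 0.0001, -0.0091, 0, -0.095]],
])

```text
clock: 11.05
position: [520.0, -25.4, 211.0]
ee_rot: [0.733, -0.679, -0.035, -0.033]
contact_force: [3.5, 3.8, -0.7]
gripper_width: 16.2
grasp_force: 58.6
```

Run:
```python
from h import *
s=arm.read_state();print(s["wrist_torque"].round(2))
```

```text
[ 0.88 -1.01 -0.11]
```

In the tool's units: 29 mm / 800 = 0.0363, -1.3 mm / 800 = -0.0016, -0.145 rad / 1.5708 = -0.0923.

Call:
creep_tool([
  [[-0.0005, 0.0063, 0, -0.0013, 0, -0.0159], [-0.0011, 0.0124, 0.0001, -0.0032, 0, -0.0318], [-0.0015, 0.0188, 0.0001, -0.0045, 0, -0.0477], [-0.0018, 0.0248, 0.0001, -0.006, 0, -0.0633], [-0.0018, 0.0313, 0.0001, -0.0076, 0, -0.0796], [-0.0016, 0.0363, 0.0001, -0.0088, 0, -0.0923], [-0.0016, 0.0363, 0.0001, -0.0088, 0, -0.0923], [-0.0016, 0.0363, 0.0001, -0.0088, 0, -0.0923], [-0.0016, 0.0363, 0.0001, -0.0088, 0, -0.0923]],
])

```text
clock: 11.95
position: [491.3, -26.3, 211.0]
ee_rot: [0.78, -0.624, -0.037, -0.03]
contact_force: [2.9, 4.4, -0.8]
gripper_width: 16.3
grasp_force: 58.6
```

Run:
```python
from h import *
im=arm.get_image("scene")[135:235,205:305];cv2.imwrite("pics/k1.png",cv2.resize(im,None,fx=6,fy=6,interpolation=2))
H=np.array([511.7,-223.8,150]);ex=np.array([.9973,-.0735,0]);ey=np.array([.0735,.9973,0])
r=lambda a:R.from_rotvec([0,0,a])
for a in(.25,.295,.34):
    X=[H+r(a).apply(64*ey+22.5*ex)+[0,0,57],H+r(a).apply(310*ey),H+r(a).apply(310*ey+45*ex)]
    print(a,((proj("scene",X)-[205,135])*6).round(0).tolist())
```

```text
0.25 [[153.0, 413.0], [308.0, 198.0], [375.0, 217.0]]
0.295 [[149.0, 410.0], [287.0, 193.0], [355.0, 210.0]]
0.34 [[145.0, 408.0], [266.0, 188.0], [335.0, 203.0]]
```

View pics/k1.png

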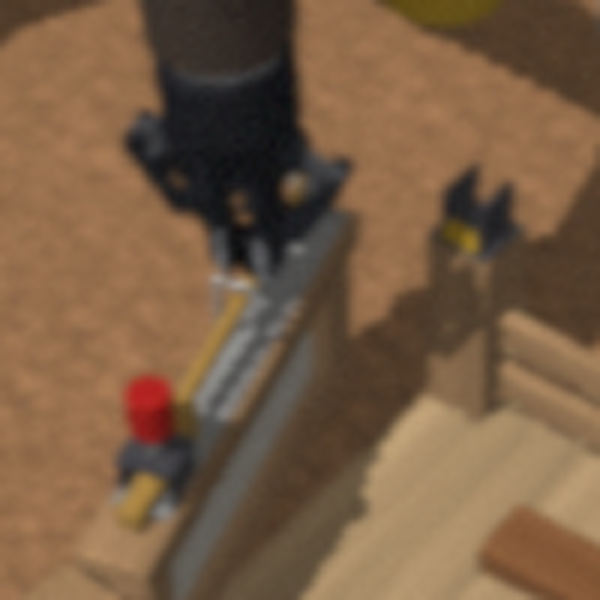

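The gate stands ajar: its free-edge corner is at (355,213), against (355,210) predicted for 0.295 rad. The bolt tail is drawn through under the bridge, the cap is up, and the knob is held with a steady 3–4 N spring force. Handing in.

Call:
creep_tool([
  [[0, 0, 0, 0, 0, 0], [0, 0, 0, 0, 0, 0], [0, 0, 0, 0, 0, 0], [0, 0, 0, 0, 0, 0], [0, 0, 0, 0, 0, 0]],
])

```text
clock: 12.5
position: [491.3, -26.2, 210.9]
ee_rot: [0.78, -0.624, -0.037, -0.03]
contact_force: [2.1, 3.6, -0.8]
gripper_width: 16.2
grasp_force: 58.6
```

```bash
python3 -c "
from bench import arm
print(arm.job_done())"
```

```text
the job is handed in; nothing more can be done
None
```

The job is handed in at 12.5 s, no verdict returned: lock cap pulled up about 15 mm, bolt lifted clear of the lip and drawn to its stop, gate held open at about 0.295 rad (17°, 9 cm) with the knob still gripped.

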